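# Run a bearing up the gauge's gutter and bring the lever down on it

## Task

With the fingertips, gently nudge the ball bearing that stands on edge in the gauge's sloped gutter up the slope to the end stop, so that the spring catch in the gutter floor pops up behind it and it cannot roll back. Then tip the raised lever over towards the bearing so that it comes down and rests its foot on the bearing's top. Push only: do not grip or lift the bearing or the lever, and leave the other things on the desk alone.

Things in the scene. Friction and masses are not known exactly. Their poses are not given: they have to be found in the camera images.
- gauge_base: bearing height gauge, fixed to the desk: grey ground plate 232 x 78 mm, 13 mm high, carrying gutter, catch, lever and a round dial. Origin on the desk surface, mid-width; z up, +x level, towards the gutter's high end; plate from x = -107 to +125 mm. Dial 46 mm in diameter, y = 12 to 30 mm, centre x = 80, z = 156 mm, beside the two grey cheeks (27 mm over the outsides) that hold the lever's axle.
- gutter: aluminium U gutter of the gauge, rising 10 degrees along its +x; y across, z square to its floor. Origin: on the floor, mid-width, under the bearing's centre when that sits back against the raised catch; 46 mm above the desk. In this frame: floor z = 0; walls 18.6 mm apart inside, 24.6 mm outside, 20 mm high; low lip at x = -116 mm, as high; face of the dark end stop at x = +33.5 mm, 44 mm high.
- bearing: oiled steel ball bearing, 62 mm in diameter, 16 mm wide, about 0.2 kg, on edge in the gutter. Origin at its centre, y along its axle. Starts against the low lip: centre at gutter x = -85, z = 31 mm; at the end stop x = +2.5 mm; let go there it rolls back only to x = 0, against the catch; from short of the catch it rolls back to the lip. Stands 42 mm out of the walls; push its rim above them.
- catch (a joint): spring catch: steel dog 47 mm long, 8 mm wide, in a slot of the gutter floor, hinged at its low end (gutter x = -67 mm), tip 7 mm above the floor at x = -20 mm. 0 = raised, 0.15 rad = pressed flush. The bearing presses it down as it is pushed over it (about 1 to 2 N) and it springs up behind the bearing at the end stop. Its release tab, on the -y side below the gutter, is not needed.
- lever (a joint): aluminium lever with foot and round weight, on an axle across the gutter at gutter x = 78, z = 72 mm. 0 = raised, leaning 20 degrees back over the high end; grows as it tips towards the low end; 2.09 rad = foot on the seated bearing's top; 2.17 = limit with no bearing. Let go before 0.4 it falls back to 0; beyond 0.5 it falls on, damped, in about 2 s. Under 1 N at the handle moves it.
- lever_handle (a point): middle of the lever's black cross handle, a round bar of 12 mm diameter, 44 mm long, across the gutter at the lever's free end, 112 mm from its axle; raised, it is 236 mm above the desk, at x = 121 mm of gauge_base. Under it the lever is a flat bar 11 mm wide, 9 mm thick. Push it level from the high side towards the low end.
- spare_bearing: second bearing of the same size lying flat on the desk beside the gauge, to be left alone; origin under its centre
- nut_a: brass-coloured hex nut, 18 x 21 x 12 mm, beside the gauge, to be left alone; origin under its centre
- steel_flange: round steel flange with a hub, 70 mm diameter, 28 mm high, to be left alone; origin under its centre
- vial_0: small capped white vial, 23 mm diameter, 51 mm high, standing, to be left alone; origin under its centre
- spanner_12: small spanner, 150 mm long, flat on the desk, to be left alone; origin under its centre
- lab_timer: white lab timer, 68 x 62 x 18 mm, to be left alone; origin under its centre
- carton_yellow: small yellow carton, 50 x 78 x 26 mm, to be left alone; origin under its centre

How it is judged:
On the way, in this order (a step that is already met when the one before it is completed fails the run):
1. the bearing is at the end stop and the catch is up behind it, the lever still raised (x of bearing in the frame of gutter between -0.004 and 0.006 m and z of bearing in the frame of gutter between 0.028 and 0.034 m and value of joint catch below 0.04 rad and value of joint lever below 0.35 rad), for 0.2 s.
2. the lever is down on the bearing (x of bearing in the frame of gutter between -0.004 and 0.006 m and z of bearing in the frame of gutter between 0.028 and 0.034 m and value of joint catch below 0.04 rad and value of joint lever between 2.04 and 2.15 rad), for 0.2 s.
At the end, for the whole second after the job is handed in: the bearing stands on the gutter floor between the raised catch and the end stop (centre within -4 to +6 mm of the seat along the gutter, catch within 0.04 rad of fully up), at rest, and the lever rests on top of it (joint 2.04 to 2.15 rad, foot pressing on the bearing with more than 0.2 N) (all of step 2 and contact force between lever and bearing above 0.2 N and linear speed of bearing below 0.01 m/s); the robot touches nothing.
It fails at once if the bearing is lifted off the gutter floor or pulled out of the gutter (z of bearing in the frame of gutter above 0.046 m or angle between bearing's own y axis and vertical below 1.2 rad or angle between bearing's own y axis and vertical above 1.94 rad).
It fails at once if the bearing is pushed hard or gripped (more than 35 N from the fingers) (contact force between the fingers and bearing above 35 N).
It fails at once if the lever is pushed hard or gripped (more than 15 N from the fingers) (contact force between the fingers and lever above 15 N).
It fails at once if another thing on the desk is moved by more than 15 mm (distance of any of spare_bearing, nut_a, steel_flange, vial_0, spanner_12, lab_timer, carton_yellow from where it was at the start of the episode above 0.015 m).
It also fails if it takes over 51 s, if anything falls off the work surface, if the arm or the gripper's body presses on something with over 40 N, if the wrist force passes 120 N, or if a joint passes its speed limit or range.

## Robot

A 6-joint arm with a two-finger parallel gripper is mounted at the origin on a cart in front of the work surface, level with it; the furniture and walls round the work are solid. World frame = base frame: x ahead of the robot, y to its left, z up, the work surface at z = 0. Lengths are in m, angles in rad, forces in N, time in s.
With the tool pointing down it reaches from about 0.3 to 0.75 m from the base axis. Payload 8.5 kg.
Tool frame: the origin (TCP) lies at the centre of the arm's flange, where the gripper is bolted on; the fingertips stand 173 mm ahead of it and the grasp point (between the pads) lies 155 mm ahead of it; z points along the fingers, y is the line along which they close (so a half turn about z gives the same grasp; the last joint's range is limited). The gripper opens to 85 mm and grips with 20 to 120 N. Pads are 22 mm wide; open, the fingers measure 114 mm over their backs; the gripper's body (76 mm by 85 mm) begins 54 mm behind the grasp point. The pads swing forward as they close: fully open they stand 13 mm farther back than shut.
Start: joints at [1.009, 0.381, 1.297, -0, 1.464, -0.215], TCP at [0.187, 0.517, 0.405] pointing down, gripper open.
Joint ranges: [-3.11, 3.11], [-0.89, 2.33], [0.22, 2.48], [-1.42, 4.56], [0.17, 2.85], [-2.88, 2.88]. Speed limits (rad/s): [2.39, 2.39, 3.14, 3.14, 3.14, 3.14].

## Interface

Orientations are given as a rotation vector (axis times angle).
In Python, from workcell import robot, vision, order gives the robot as it stands.
- The arm moves only by the shell command python3 -m inch 'ROWS'. ROWS is JSON, one flat list of numbers, 7 for each row, row after row: the shift along the tool's x, y, z in units of 40 mm (1.0 is 40 mm), then the turn, a rotation vector about the tool's x, y, z in units of 5 degrees (1.0 is 5 degrees), then the opening, from -1 (shut) to 1 (fully open). In form: [dx, dy, dz, ax, ay, az, claw, dx, dy, dz, ax, ay, az, claw, ...]. A call has 1 to 12 rows; each row is the pose to reach, as a shift and turn from the pose commanded when the call began, along the tool's axes at that moment; what a row does not reach only later rows make up. A row lasts 1/12 s, in which the tool goes at most 41.7 mm and 7.16 degrees, less where a joint would pass 70% of its speed; a pose out of reach is approached as far as the arm can. A call with a gripper value outside its range is refused whole. The fingers move at their own pace and stop on an object; the grip force is fixed at half the most. Time passes only in rows, so rows that repeat a pose let the fingers close. It gives the time, the measured TCP pose, the force, the opening and the grip force at its end, in the units of the state.
- robot.observe(): the state, without advancing time (a new reading comes with each control period).
- vision.capture(name): name is "scene" or "side" or "wrist"; returns a dict with "color" (384x512x3 uint8, red, green, blue), "range_z" (384x512 float32, m along the optical axis (not along the pixel's ray), 0 where there is no reading), "intrinsics" (3x3 intrinsics, pixels), "R" (3x3) and "t" (3): a world point X has camera coordinates R X + t. Camera axes: x right, y down, z forward; pixel columns grow to the right and rows downward; lengths in m; the calibration is good to about 2 mm. A picture is of the moment at which its call begins.
- order.finish_job(): hands the job in; it is judged then, once.
The state is a dict: "clock": time; "joint_pos": joint angles; "qvel": joint speeds; "joint_torque": joint torques, N m; "position": TCP position; "tcp_rot": TCP orientation; "ft_force": force on the tool from outside, world axes, zero at the start; "moment": the same for the moment, N m; "opening": finger opening in m; "grip_force": force on a finger pad.
Only numpy, scipy, OpenCV 4.12 (cv2) and the standard library are available. Lean on these libraries where they do the work, as an engineer would, in place of code of your own. Each camera call takes 0.05 s, during which the arm holds its last target. There are 200 camera calls.

## Working session

There is one attempt and no reset: what is moved stays moved. The work goes in short steps, Python scripts to look and compute and a shell command to move; the robot and the scene stay as the last step left them, time stands still between calls to the robot, and variables do not carry over. Pictures are saved under pics/ and viewed, at most 11 in all, crops included, and the job is handed in when it is done.

```bash
mkdir -p pics
cat > h.py <<'E'
import numpy as np,cv2
from workcell import robot,vision,order
def pic(n,f):
    c=vision.capture(n); np.savez(''+f+'.npz',**c)
    cv2.imwrite('pics/'+f+'.png',c['color'][:,:,::-1]); return c
def pts(c):
    z=c['range_z'];K=c['intrinsics'];v,u=np.mgrid[:z.shape[0],:z.shape[1]]
    P=np.stack([(u-K[0,2])*z/K[0,0],(v-K[1,2])*z/K[1,1],z],-1)
    return (P-c['t'])@c['R']
E
python3 - <<'E'
from h import *
for n in("scene","side"):
    c=pic(n,n+'0'); print(n, -c['R'].T@c['t'])
a=cv2.imread('pics/scene0.png');b=cv2.imread('pics/side0.png')
s=robot.observe();print(s)
E
```

```text
scene [0.08520541 1.11480977 0.7777918 ]
side [0.29384745 1.36237365 0.77153222]
{'clock': 0.1, 'joint_pos': array([ 1.00872509e+00,  3.81149458e-01,  1.29815723e+00,  2.14029682e-05,
        1.46361881e+00, -2.15284014e-01]), 'qvel': array([-6.64033093e-04, -3.09092919e-03, -1.48639543e-03, -3.73300254e-04,
       -7.54190618e-05,  7.44416494e-04]), 'joint_torque': array([ 3.78558703e-03, -4.49214792e+01, -2.31654364e+01, -2.07445419e-04,
        3.63901963e-03,  3.30386035e-05]), 'position': array([0.18690527, 0.51722951, 0.40417154]), 'tcp_rot': array([-5.41919529e-01, -3.09396620e+00,  1.92447409e-03]), 'ft_force': array([ 0.35670754,  0.18962254, -0.10388487]), 'moment': array([0.01709064, 0.01700857, 0.00513814]), 'grip_force': 0.0, 'opening': 0.08541638798674239}
```

View pics/scene0.png

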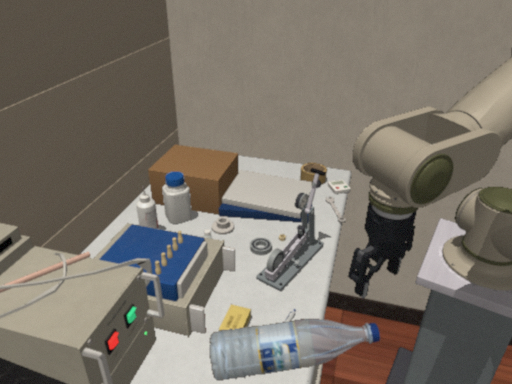

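View pics/side0.png

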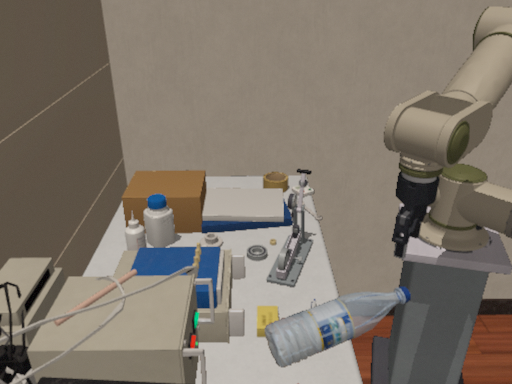

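The gauge runs from about (270,275), low end, to (315,240), high end, in the scene view. The black handle is near (316,181) there and near (304,172) in the side view. I'll enlarge both and measure.

Run:
```python
from h import *
a=cv2.imread('pics/scene0.png')[165:295,245:355];b=cv2.imread('pics/side0.png')[160:290,245:355]
im=np.hstack([cv2.resize(x,None,fx=3.6,fy=3.6,interpolation=cv2.INTER_CUBIC) for x in(a,b)])
cv2.imwrite('pics/crop0.png',im)
for n,pp in(("scene0",[(270,275),(290,285),(316,181),(310,192),(300,202),(300,240),(285,262),(322,240)]),("side0",[(304,172),(302,185),(294,200),(290,260),(283,270),(310,240)])):
    c=dict(np.load(n+'.npz'));P=pts(c)
    for u,v in pp: print(n,u,v,P[v,u].round(3),c['color'][v,u])
```

```text
scene0 270 275 [0.466 0.402 0.04 ] [106 103 105]
scene0 290 285 [0.423 0.371 0.002] [205 204 197]
scene0 316 181 [0.451 0.186 0.214] [133 128 129]
scene0 310 192 [0.461 0.196 0.18 ] [158 154 150]
scene0 300 202 [0.472 0.233 0.165] [111 111 106]
scene0 300 240 [0.45  0.264 0.066] [156 151 152]
scene0 285 262 [0.455 0.34  0.042] [94 90 91]
scene0 322 240 [ 0.429  0.149 -0.001] [198 200 191]
side0 304 172 [0.449 0.184 0.237] [27 27 28]
side0 302 185 [0.452 0.193 0.201] [114 108 108]
side0 294 200 [0.469 0.219 0.163] [109 103  97]
side0 290 260 [0.453 0.352 0.05 ] [94 89 88]
side0 283 270 [0.463 0.399 0.049] [139 134 134]
side0 310 240 [0.42  0.187 0.016] [66 66 66]
```

View pics/crop0.png

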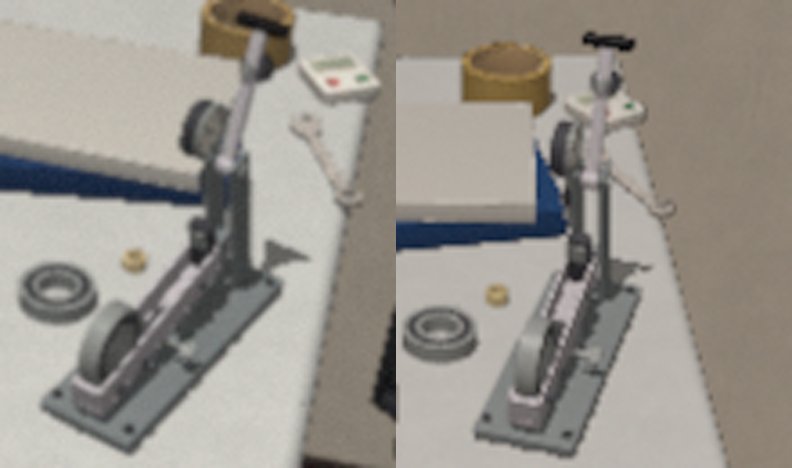

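The crop shows the bearing standing at the low lip (scene about (277,258)). The handle is at scene (318,171) and side (304,172). The plate corners are also clear.

Run:
```python
from h import *
C={n:dict(np.load(n+'.npz')) for n in("scene0","side0")}
def tri(uvs):
    A=[]
    for n,(u,v) in uvs.items():
        c=C[n];M=c['intrinsics']@np.c_[c['R'],c['t']];A+=[u*M[2]-M[0],v*M[2]-M[1]]
    x=np.linalg.svd(np.array(A))[2][-1];return x[:3]/x[3]
def cr(s,d): return {'scene0':(245+s[0]/3.6-.4,165+s[1]/3.6-.4),'side0':(245+(d[0]-396)/3.6-.4,160+d[1]/3.6-.4)}
for k,s,d in[('handle',(262,22),(608,42)),('lowcornerNear',(130,449),(575,450)),('lowL',(44,402),(478,432)),('highR',(280,283),(638,292)),('lip',(90,405),(528,425)),
  ('bearingtop',(122,304),(540,322))]: print(k,tri(cr(s,d)).round(4))
for n,c in C.items():
    P=pts(c);m=(P[...,2]>.008)&(P[...,2]<.019)&(P[...,0]>.38)&(P[...,0]<.54)&(P[...,1]>.1)&(P[...,1]<.45)&(c['color'].max(2)<110)
    lab,L,st,_=cv2.connectedComponentsWithStats(m.astype(np.uint8));i=1+st[1:,4].argmax()
    q=P[L==i][:,:2].astype(np.float32)*1000;print(n,len(q),cv2.minAreaRect(q))
    col=c['color'].astype(int);g=(P[...,2]>.2)&(P[...,2]<.26)&(P[...,0]>.4)&(P[...,0]<.5)&(P[...,1]<.25)&(P[...,1]>.12)&(col.max(2)<60)
    print('handle',g.sum(),P[g].mean(0).round(4),P[g].min(0).round(3),P[g].max(0).round(3))
    # upper gutter/bearing points
    m=(P[...,2]>.075)&(P[...,2]<.12)&(P[...,0]>.42)&(P[...,0]<.5)&(P[...,1]>.3)&(P[...,1]<.42)
    print('bearing',m.sum(),P[m].mean(0).round(4),P[m].min(0).round(3),P[m].max(0).round(3))
    for (y0,y1) in((.17,.20),(.2,.23)):
      pass
```

```text
handle [0.4518 0.1789 0.2391]
lowcornerNear [0.4298 0.4096 0.0157]
lowL [0.5051 0.3993 0.0121]
highR [0.4158 0.1786 0.0102]
lip [0.4682 0.3974 0.0246]
bearingtop [0.4691 0.3529 0.0856]
scene0 174 ((442.7307434082031, 227.3756866455078), (116.05307006835938, 48.78694534301758), 87.26842498779297)
handle 61 [0.4503 0.1789 0.2319] [0.433 0.171 0.2  ] [0.472 0.186 0.243]
bearing 126 [0.4686 0.377  0.0854] [0.46  0.343 0.075] [0.48  0.397 0.094]
side0 65 ((445.7110290527344, 224.84014892578125), (106.50355529785156, 31.96550941467285), 72.67131042480469)
handle 43 [0.4507 0.1786 0.2365] [0.432 0.171 0.206] [0.47  0.184 0.242]
bearing 95 [0.4663 0.3783 0.0852] [0.457 0.347 0.075] [0.476 0.4   0.093]
```

```bash
python3 -m inch '[-1.5,0.1,0,0,0,2,-1,-3,0.17,0,0,0,5,-1,-4.5,0.26,0,0,0,8,-1,-6,0.35,0,0,0,11,-1,-7,0.4,0,0,0,13,-1,-7.44,0.43,0,0,0,15,-1,-7.44,0.43,0,0,0,15,-1,-7.44,0.43,0,0,0,15,-1,-7.44,0.43,0,0,0,15,-1,-7.44,0.43,0,0,0,15,-1,-7.44,0.43,0,0,0,15,-1,-7.44,0.43,0,0,0,15,-1]'
cat >> h.py <<'E'
from scipy.spatial.transform import Rotation as R_
G=np.array([.4619,.2995,0]);d=np.array([-.083,-.9965,0])
def togo(p): # shift to TCP point p in tool units
    s=robot.observe();R=R_.from_rotvec(s['tcp_rot']).as_matrix()
    print('tool axes',R.round(3).tolist(),'pos',s['position'].round(4),'f',s['ft_force'].round(2),'t',s['clock'])
    print('units',(R.T@(np.array(p)-s['position'])/.04).round(3))
E
python3 - <<'E'
from h import *
togo([.4727,.432,.229])
c=pic('wrist','w0')
E
```

```text
clock: 1.1
position: [0.4728, 0.4322, 0.4042]
tcp_rot: [-2.316, -2.122, 0.002]
ft_force: [1.2, 0.6, -0.4]
opening: -0.0001
grip_force: 0.0
tool axes [[0.087, 0.996, -0.001], [0.996, -0.087, -0.001], [-0.001, -0.001, -1.0]] pos [0.4728 0.4322 0.4042] f [ 1.21  0.57 -0.39] t 1.1
units [-3.000e-03  1.000e-03  4.379e+00]
```

View pics/w0.png

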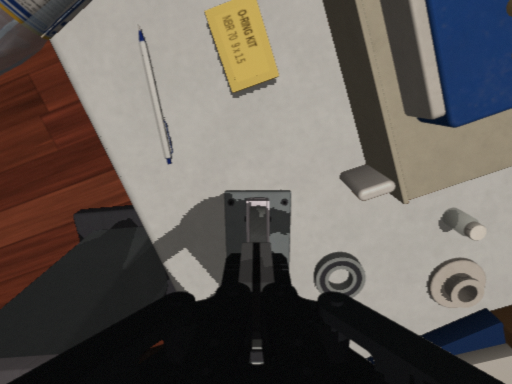

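The wrist view shows the gutter's low end (258,205) in line with the shut fingers (257,270), and the plate edges are parallel to the image. The yaw is good, so I'll descend behind the bearing.

```bash
python3 -m inch '[0,0,0.8,0,0,0,-1,0,0,1.6,0,0,0,-1,0,0,2.4,0,0,0,-1,0,0,3.2,0,0,0,-1,0,0,3.8,0,0,0,-1,0,0,4.2,0,0,0,-1,0,0,4.35,0,0,0,-1,0,0,4.35,0,0,0,-1,0,0,4.35,0,0,0,-1]'
python3 - <<'E'
from h import *
togo([.4713,.412,.229])
c=pic('side','s1');a=pic('scene','c1')
im=np.hstack([cv2.resize(x['color'][v:v+130,235:345,::-1],None,fx=3.6,fy=3.6,interpolation=cv2.INTER_CUBIC) for x,v in((a,165),(c,160))])
cv2.imwrite('pics/crop1.png',im)
E
```

```text
clock: 1.9
position: [0.4728, 0.4325, 0.2315]
tcp_rot: [2.313, 2.126, 0.002]
ft_force: [0.5, -0.3, 1.0]
opening: 0.0006
grip_force: 0.0
tool axes [[0.084, 0.996, 0.001], [0.996, -0.084, 0.001], [0.001, 0.001, -1.0]] pos [0.4728 0.4325 0.2315] f [ 0.52 -0.25  1.01] t 1.9
units [-0.513  0.005  0.063]
```

View pics/crop1.png

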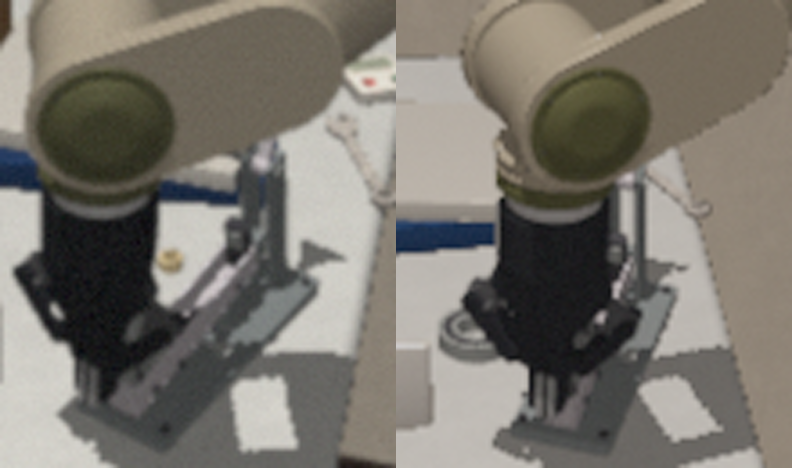

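The fingers stand behind the bearing at the low lip (crop 95,385), clear of the gutter. I'll push up the slope, slowly.

```bash
python3 -m inch '[-0.15,0,0.04,0,0,0,-1,-0.3,0,0.01,0,0,0,-1,-0.4,0,-0.01,0,0,0,-1,-0.5,0,-0.02,0,0,0,-1,-0.6,0,-0.04,0,0,0,-1,-0.7,0,-0.06,0,0,0,-1,-0.82,0,-0.08,0,0,0,-1,-0.94,0,-0.1,0,0,0,-1,-1.06,0,-0.12,0,0,0,-1,-1.18,0,-0.15,0,0,0,-1,-1.3,0,-0.17,0,0,0,-1,-1.42,0,-0.19,0,0,0,-1]'
python3 -m inch '[-0.1,0,-0.02,0,0,0,-1,-0.2,0,-0.035,0,0,0,-1,-0.3,0,-0.05,0,0,0,-1,-0.4,0,-0.07,0,0,0,-1,-0.5,0,-0.09,0,0,0,-1,-0.6,0,-0.105,0,0,0,-1,-0.7,0,-0.12,0,0,0,-1,-0.8,0,-0.14,0,0,0,-1,-0.9,0,-0.16,0,0,0,-1,-0.9,0,-0.16,0,0,0,-1]'
python3 - <<'E'
from h import *
togo([.464,.326,.246])
c=pic('side','s2');a=pic('scene','c2')
im=np.hstack([cv2.resize(x['color'][v:v+130,235:345,::-1],None,fx=3.6,fy=3.6,interpolation=cv2.INTER_CUBIC) for x,v in((a,165),(c,160))])
cv2.imwrite('pics/crop2.png',im)
E
```

```text
clock: 3.0
position: [0.4678, 0.3752, 0.2385]
tcp_rot: [2.314, 2.125, 0.0]
ft_force: [0.5, 1.2, 0.3]
opening: -0.0002
grip_force: 0.6
clock: 3.83
position: [0.4648, 0.3391, 0.2448]
tcp_rot: [2.314, 2.124, -0.001]
ft_force: [-0.5, 0.3, -0.6]
opening: 0.0002
grip_force: 0.0
tool axes [[0.085, 0.996, -0.0], [0.996, -0.085, -0.0], [-0.0, -0.0, -1.0]] pos [0.4648 0.3391 0.2448] f [-0.51  0.28 -0.56] t 3.8333
units [-0.328  0.009 -0.029]
```

View pics/crop2.png

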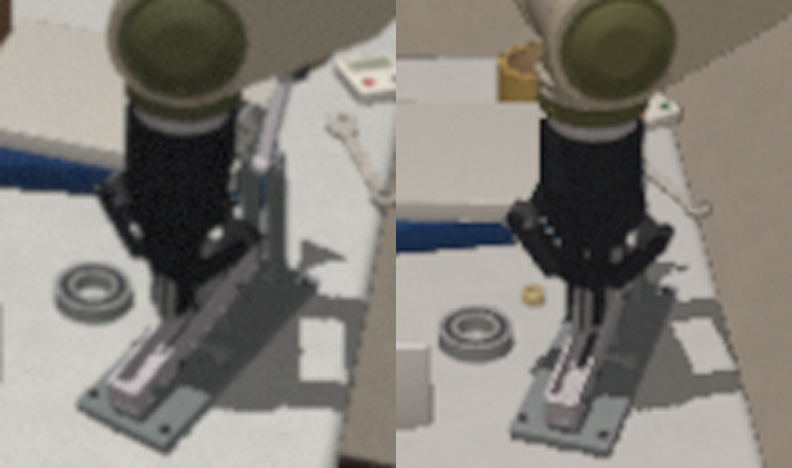

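The gutter's low end is empty (crop 140,385), so the bearing is ahead of the fingers, and the lever is still raised. I'll do the last part in small steps, watching the force.

```bash
python3 -m inch '[-0.07,0,-0.01,0,0,0,-1,-0.14,0,-0.025,0,0,0,-1,-0.2,0,-0.035,0,0,0,-1,-0.25,0,-0.045,0,0,0,-1,-0.25,0,-0.045,0,0,0,-1,-0.25,0,-0.045,0,0,0,-1]'
python3 -m inch '[-0.03,0,-0.005,0,0,0,-1,-0.03,0,-0.005,0,0,0,-1]'
python3 -m inch '[-0.03,0,-0.005,0,0,0,-1,-0.03,0,-0.005,0,0,0,-1]'
```

```text
clock: 4.43
position: [0.4639, 0.3297, 0.2466]
tcp_rot: [2.314, 2.125, 0.0]
ft_force: [-0.2, 0.5, 0.5]
opening: 0.0001
grip_force: 0.0
clock: 4.6
position: [0.4638, 0.3286, 0.2467]
tcp_rot: [-2.314, -2.125, 0.0]
ft_force: [0.1, -0.1, 0.8]
opening: 0.0002
grip_force: 0.0
clock: 4.77
position: [0.4637, 0.3273, 0.2469]
tcp_rot: [2.314, 2.125, -0.0]
ft_force: [-0.5, -0.1, -1.0]
opening: -0.0002
grip_force: 0.0
```

```bash
for i in 1 2 3; do python3 -m inch '[-0.03,0,-0.005,0,0,0,-1,-0.03,0,-0.005,0,0,0,-1,-0.03,0,-0.005,0,0,0,-1]' | grep -E 'posi|ft_'; done
```

```text
position: [0.4636, 0.3262, 0.2472]
ft_force: [-0.5, 0.1, 0.6]
position: [0.4635, 0.325, 0.2473]
ft_force: [0.1, 0.3, -1.3]
position: [0.4634, 0.3238, 0.2475]
ft_force: [0.6, 0.3, 0.1]
```

```bash
for i in 1 2 3; do python3 -m inch '[-0.03,0,-0.005,0,0,0,-1,-0.03,0,-0.005,0,0,0,-1,-0.03,0,-0.005,0,0,0,-1]' | grep -E 'posi|ft_'; done
python3 - <<'E'
from h import *
W=pic('wrist','w3');c=pic('side','s3');a=pic('scene','c3')
im=np.hstack([cv2.resize(x['color'][v:v+130,235:345,::-1],None,fx=3.6,fy=3.6,interpolation=cv2.INTER_CUBIC) for x,v in((a,165),(c,160))])
cv2.imwrite('pics/crop3.png',im)
E
```

```text
position: [0.4633, 0.3226, 0.2477]
ft_force: [-0.0, -0.3, -0.1]
position: [0.4632, 0.3215, 0.248]
ft_force: [0.5, 0.9, 0.0]
position: [0.4631, 0.3209, 0.2483]
ft_force: [-0.2, 6.6, -0.8]
```

View pics/crop3.png

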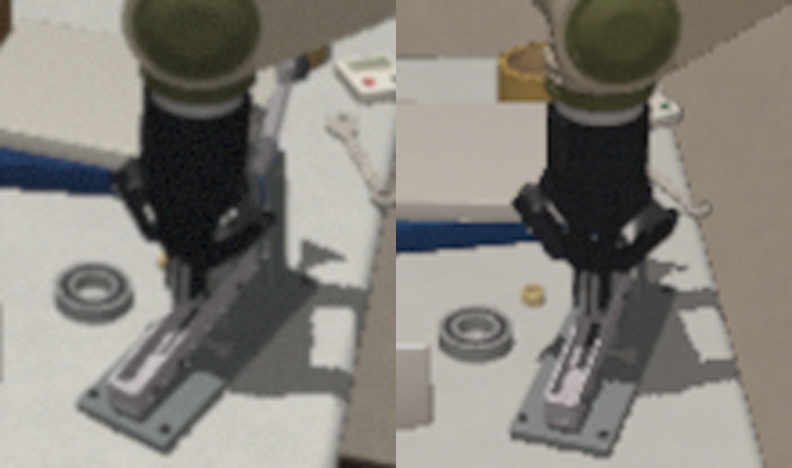

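There is a 6.6 N reaction, so the bearing is at the stop and the slot behind it is visible. I'll back off gently, then rise and check.

```bash
python3 -m inch '[0.03,0,0,0,0,0,-1,0.06,0,0,0,0,0,-1,0.1,0,0,0,0,0,-1,0.2,0,0,0,0,0,-1,0.5,0,0,0,0,0,-1,1,0,-0.5,0,0,0,-1,1.5,0,-1.5,0,0,0,-1,2,0,-2.5,0,0,0,-1,2.5,0,-3.4,0,0,0,-1,3,0,-4.3,0,0,0,-1,3,0,-5,0,0,0,-1,3,0,-5.2,0,0,0,-1]'
python3 - <<'E'
from h import *
togo([.4519+.0045,.1789-.012+.0-.045,.237-.009+.173])
c=pic('side','s4');a=pic('scene','c4')
for k in(c,a):
    P=pts(k);m=(P[...,2]>.085)&(P[...,2]<.112)&(P[...,0]>.43)&(P[...,0]<.485)&(P[...,1]>.24)&(P[...,1]<.42)
    print('bearing?',m.sum(),P[m].mean(0).round(4),P[m].min(0).round(3),P[m].max(0).round(3))
im=np.hstack([cv2.resize(x['color'][v:v+130,235:345,::-1],None,fx=3.6,fy=3.6,interpolation=cv2.INTER_CUBIC) for x,v in((a,165),(c,160))])
cv2.imwrite('pics/crop4.png',im)
E
```

```text
clock: 7.42
position: [0.4722, 0.4415, 0.462]
tcp_rot: [2.311, 2.126, 0.014]
ft_force: [-0.2, -0.1, 0.7]
opening: 0.0001
grip_force: 0.0
tool axes [[0.083, 0.997, 0.008], [0.997, -0.083, 0.005], [0.006, 0.007, -1.0]] pos [0.4722 0.4415 0.462 ] f [-0.16 -0.07  0.67] t 7.4167
units [-8.003  0.258  1.48 ]
bearing? 118 [0.4585 0.2871 0.0974] [0.447 0.241 0.086] [0.47  0.314 0.109]
bearing? 167 [0.4613 0.2846 0.0971] [0.451 0.24  0.085] [0.474 0.315 0.109]
```

View pics/crop4.png

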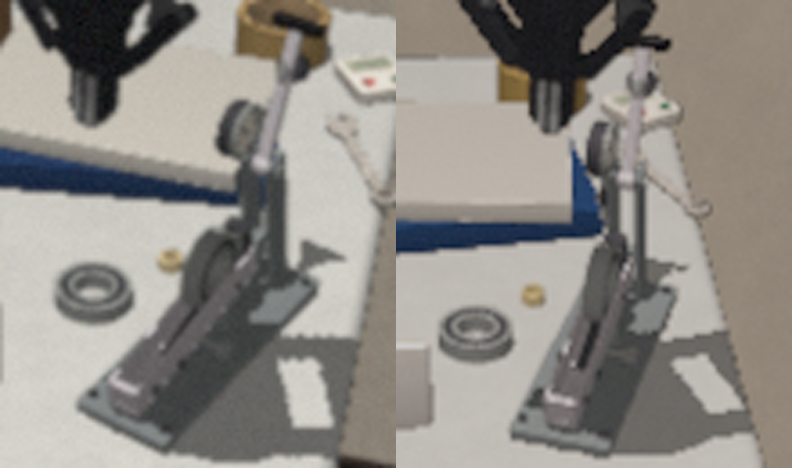

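The bearing stays at the stop (crop 210,265) and has not rolled back. The lever is raised. Next I'll go over the handle to its high side.

```bash
python3 -m inch '[-0.8,0.03,-0.1,0,0,0,-1,-1.6,0.05,-0.2,0,0,0,-1,-2.4,0.08,-0.2,0,0,0,-1,-3.2,0.1,-0.2,0,0,0,-1,-4,0.13,-0.2,0,0,0,-1,-4.8,0.16,-0.2,0,0,0,-1,-5.6,0.19,-0.2,0,0,0,-1,-6.4,0.22,-0.2,0,0,0,-1,-7.2,0.24,-0.2,0,0,0,-1,-8,0.26,-0.2,0,0,0,-1,-8,0.26,-0.2,0,0,0,-1,-8,0.26,-0.2,0,0,0,-1]'
python3 - <<'E'
from h import *
togo([.4565-.009,.122,.401])
E
```

```text
clock: 8.52
position: [0.4565, 0.119, 0.4626]
tcp_rot: [-2.316, -2.12, 0.003]
ft_force: [-0.2, 0.9, -0.1]
opening: -0.0
grip_force: 0.0
tool axes [[0.088, 0.996, -0.003], [0.996, -0.088, 0.0], [-0.0, -0.003, -1.0]] pos [0.4565 0.119  0.4626] f [-0.24  0.92 -0.11] t 8.5167
units [ 0.056 -0.226  1.541]
```

```bash
python3 -m inch '[0,-0.1,0.5,0,0,0,-1,0,-0.2,1,0,0,0,-1,0,-0.2,1.4,0,0,0,-1,0,-0.2,1.54,0,0,0,-1,0,-0.2,1.54,0,0,0,-1,0,-0.2,1.54,0,0,0,-1]'
python3 - <<'E'
from h import *
togo([.4565,.250,.401])
W=pic('wrist','w5');c=pic('side','s5');a=pic('scene','c5')
im=np.hstack([cv2.resize(x['color'][v:v+130,265:375,::-1],None,fx=3.6,fy=3.6,interpolation=cv2.INTER_CUBIC) for x,v in((a,120),(c,120))])
cv2.imwrite('pics/crop5.png',im)
E
```

```text
clock: 9.02
position: [0.4487, 0.1213, 0.4026]
tcp_rot: [-2.313, -2.126, 0.0]
ft_force: [-0.1, -0.2, 0.6]
opening: 0.0
grip_force: 0.0
tool axes [[0.084, 0.996, -0.0], [0.996, -0.084, 0.0], [0.0, -0.0, -1.0]] pos [0.4487 0.1213 0.4026] f [-0.15 -0.23  0.55] t 9.0167
units [ 3.222 -0.078  0.041]
```

View pics/crop5.png

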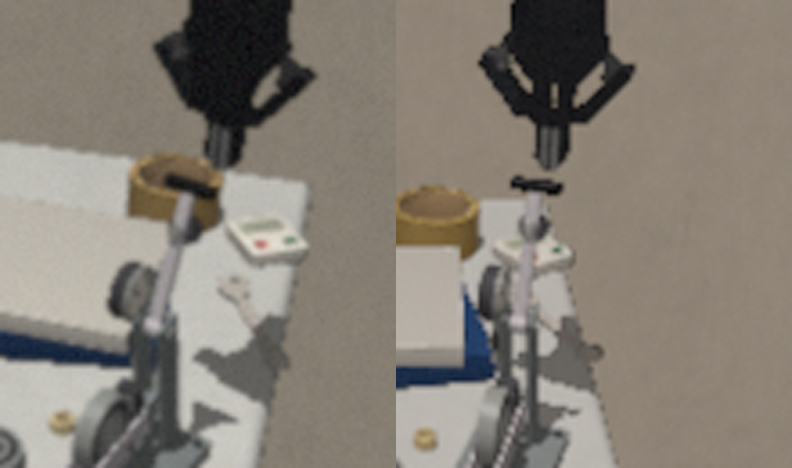

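The fingers are behind the handle (side crop 550,165; handle 537,185) and in line with it. Next I push level towards the low end, about 3 mm lower.

```bash
python3 -m inch '[0.2,0,0.1,0,0,0,-1,0.4,0,0.1,0,0,0,-1,0.6,-0.01,0.1,0,0,0,-1,0.7,-0.01,0.1,0,0,0,-1,0.78,-0.01,0.1,0,0,0,-1,0.86,-0.02,0.1,0,0,0,-1,0.94,-0.02,0.1,0,0,0,-1,1.02,-0.02,0.1,0,0,0,-1,1.1,-0.02,0.1,0,0,0,-1,1.18,-0.02,0.1,0,0,0,-1,1.26,-0.02,0.1,0,0,0,-1,1.34,-0.02,0.1,0,0,0,-1]' | grep -E 'posi|ft_'
python3 -m inch '[0.1,0,0,0,0,0,-1,0.2,0,0,0,0,0,-1,0.3,0,0,0,0,0,-1,0.4,0,0,0,0,0,-1,0.5,0,0,0,0,0,-1,0.6,0,0,0,0,0,-1,0.7,0,0,0,0,0,-1,0.8,0,0,0,0,0,-1,0.9,0,0,0,0,0,-1,1,0,0,0,0,0,-1,1.1,0,0,0,0,0,-1,1.2,0,0,0,0,0,-1]'| grep -E 'posi|ft_'
python3 - <<'E'
from h import *
c=pic('side','s6');a=pic('scene','c6')
for k in(c,a):
    P=pts(k);col=k['color'];g=(P[...,2]>.15)&(P[...,2]<.26)&(P[...,0]>.4)&(P[...,0]<.5)&(P[...,1]<.36)&(P[...,1]>.12)&(col.max(2)<60)
    print('dark',g.sum(),P[g].mean(0).round(3) if g.any() else '', P[g].max(0).round(3))
im=np.hstack([cv2.resize(x['color'][v:v+130,245:355,::-1],None,fx=3.6,fy=3.6,interpolation=cv2.INTER_CUBIC) for x,v in((a,145),(c,145))])
cv2.imwrite('pics/crop6.png',im)
E
```

```text
position: [0.4523, 0.1745, 0.3985]
ft_force: [0.0, -0.7, 1.5]
position: [0.4564, 0.2225, 0.3985]
ft_force: [-0.6, 0.2, -0.5]
dark 106 [0.458 0.237 0.233] [0.483 0.251 0.259]
dark 147 [0.455 0.237 0.234] [0.483 0.254 0.26 ]
```

View pics/crop6.png

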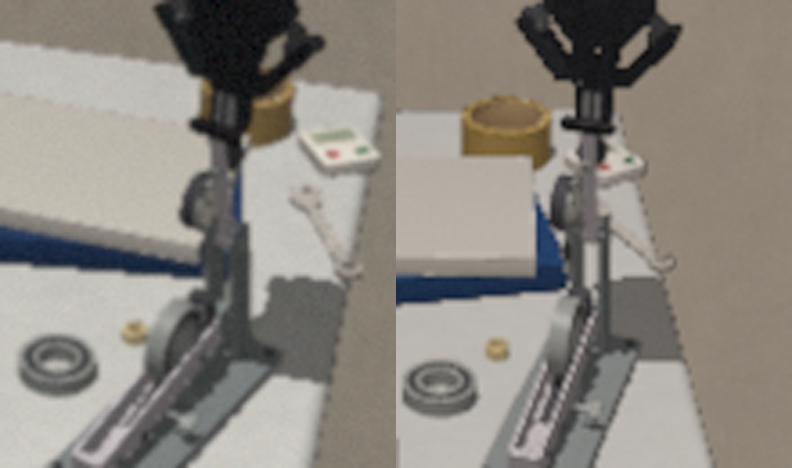

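The handle is being pushed by the fingertips (side crop 588,125), and the lever is about 0.5 rad, just past upright. I'll push 20 mm more, back away and let it fall.

```bash
python3 -m inch '[0.1,0,0,0,0,0,-1,0.2,0,0,0,0,0,-1,0.3,0,0,0,0,0,-1,0.4,0,0,0,0,0,-1,0.5,0,0,0,0,0,-1,0.5,0,0,0,0,0,-1,0.5,0,0,0,0,0,-1,0.3,0,-0.1,0,0,0,-1,0,0,-0.4,0,0,0,-1,0,0,-1,0,0,0,-1,0,0,-1.5,0,0,0,-1,0,0,-1.5,0,0,0,-1]'| grep -E 'posi|ft_'
python3 -m inch '[0,0,-0.5,0,0,0,-1,0,0,-0.5,0,0,0,-1,0,0,-0.5,0,0,0,-1,0,0,-0.5,0,0,0,-1,0,0,-0.5,0,0,0,-1,0,0,-0.5,0,0,0,-1,0,0,-0.5,0,0,0,-1,0,0,-0.5,0,0,0,-1,0,0,-0.5,0,0,0,-1,0,0,-0.5,0,0,0,-1,0,0,-0.5,0,0,0,-1,0,0,-0.5,0,0,0,-1]'| grep -E 'posi|ft_'
python3 -m inch '[0,0,0,0,0,0,-1,0,0,0,0,0,0,-1,0,0,0,0,0,0,-1,0,0,0,0,0,0,-1,0,0,0,0,0,0,-1,0,0,0,0,0,0,-1,0,0,0,0,0,0,-1,0,0,0,0,0,0,-1,0,0,0,0,0,0,-1,0,0,0,0,0,0,-1,0,0,0,0,0,0,-1,0,0,0,0,0,0,-1]'| grep -E 'clock|ft_'
python3 - <<'E'
from h import *
c=pic('side','s7');a=pic('scene','c7')
im=np.hstack([cv2.resize(x['color'][v:v+130,245:355,::-1],None,fx=3.6,fy=3.6,interpolation=cv2.INTER_CUBIC) for x,v in((a,155),(c,155))])
cv2.imwrite('pics/crop7.png',im)
E
```

```text
position: [0.4562, 0.2213, 0.4627]
ft_force: [0.1, 0.4, 0.2]
position: [0.4564, 0.2221, 0.4785]
ft_force: [-0.3, -0.3, 0.4]
clock: 14.27
ft_force: [-0.3, 0.3, 0.6]
```

View pics/crop7.png

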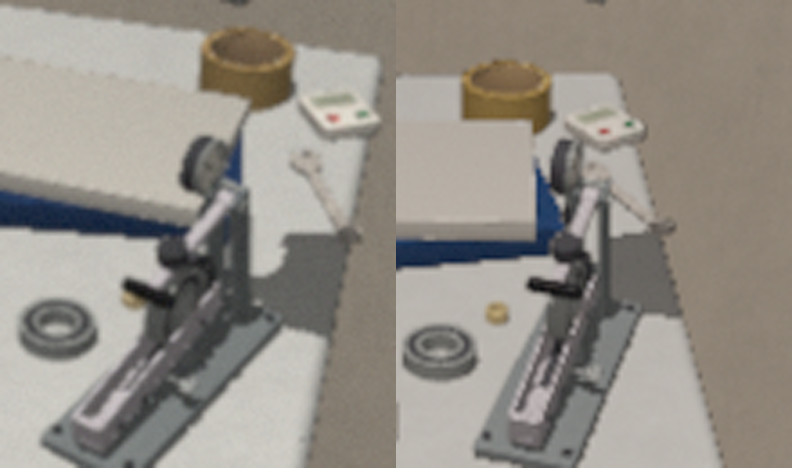

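The lever is down with its foot on the bearing (handle at crop 150,292 and 555,287), and the gripper is well clear. I'll check the handle position and that it has settled.

```bash
python3 -m inch '[0,0,0,0,0,0,-1,0,0,0,0,0,0,-1,0,0,0,0,0,0,-1,0,0,0,0,0,0,-1,0,0,0,0,0,0,-1,0,0,0,0,0,0,-1]'| grep clock
python3 - <<'E'
from h import *
for n in('s7','c7','side','scene'):
    k=dict(np.load(n+'.npz')) if len(n)<3 else pic(n,n+'8')
    P=pts(k);g=(P[...,2]>.09)&(P[...,2]<.14)&(P[...,0]>.43)&(P[...,0]<.5)&(P[...,1]<.345)&(P[...,1]>.305)&(k['color'].max(2)<50)
    print(n,g.sum(),np.median(P[g],0).round(4))
    h=(P[...,2]>.06)&(P[...,2]<.10)&(P[...,0]>.45)&(P[...,0]<.49)&(P[...,1]<.4)&(P[...,1]>.25);print(P[h].max(0).round(3))
print('expected handle y .327 z .112')
E
```

```text
clock: 14.87
s7 44 [0.4589 0.3275 0.1138]
[0.473 0.323 0.098]
c7 44 [0.4598 0.3269 0.1142]
[0.474 0.319 0.1  ]
side 42 [0.4594 0.327  0.1132]
[0.472 0.319 0.099]
scene 42 [0.4592 0.3273 0.1151]
[0.477 0.326 0.1  ]
expected handle y .327 z .112
```

The handle is within a few millimetres of where it should be with the foot on the bearing, and it is at rest.

```bash
python3 -c "
from workcell import order
print(order.finish_job())"
```

```text
the job is handed in; nothing more can be done
None
```

I pushed the bearing up to the end stop, where it stayed when released, then tipped the lever down onto it and handed the job in at about 15 s. The robot was clear of everything, but I got no verdict back, and I couldn't measure the catch angle or the foot force directly.

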